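# Level the sprung tilt stand and stack a sample tote

## Task

The sprung plate of the tilt stand is tipped up: press it down until it lies level and the catch holds it there by itself, and let go. Then stack the loose tote, the right way round, on top of the tote that is clipped to the plate: it has to rest square on the ledges just below the lower tote's rim, not nest down inside it. Leave the glass dish and the forceps beside the stand where they are.

Things in the scene. Friction and masses are not known exactly. Their poses are not given: they have to be found in the camera images.
- stand: Tilt stand fixed on the bench: grey base slab 260 x 150 mm. Origin on the bench under its middle; x runs from the plate's free edge (robot's side, -x) to the hinge, z up. The hinge line is parallel to y at x = +100, z = 56 mm. Aluminium plate 198 x 130 x 8 mm; level, its top is 60 mm above the bench.
- plate (a joint): Tilt of the plate in rad: 0 level, positive with the free edge up. Springs hold it at about 0.35 (upper stop); lower stop -0.04. Pressed slightly past level (to about -0.02) the catch snaps over the bar at the free edge and then holds the plate within 0.02 of level by itself. Pressing at the pad takes about 3 N at first, 10 to 15 N near level.
- press (a point): The place to press: centre of the top of the black rubber pad (45 x 60 mm) in the middle of the plate towards its free edge, 160 mm from the hinge line. It moves with the plate; with the plate level it lies at x = -60, y = 0, z = 61 mm in the stand's frame.
- catch_nose (a point): Tip of the nose of the steel spring catch that stands in the middle of the stand's free edge, 24 mm wide and up to 95 mm above the bench. It swings back towards the robot by itself as the plate passes; keep clear of it.
- lower_tote (a point): Light grey plastic tote clipped to the plate near the hinge; cannot be taken off. Origin: centre of its underside (plate level: x = 45, y = 0, z = 60 mm in the stand's frame); x is its long axis, towards the end with two ledges, along the stand's +y; z up. 120 (x) x 60 (y) mm at the band, 52 mm high. Same make as the loose tote.
- lower_rim (a point): Centre of the lower tote's mouth, at its rim, 52 mm above its underside; axes as lower_tote. The band (top 26 mm of a tote) has upright 3 mm walls, inside 114 x 54 mm; the body below it is narrower, 109 x 49 mm outside. 6 mm below the rim are ledges: two in the corners of the +x end, one in the middle of the -x end; the narrow body has notches under its own ledges.
- tote_centre (a point): Centre, half-way up (26 mm above its underside), of the loose light grey tote, upright on the bench, at any turn. Size as the lower tote; x along its 120 mm length towards its end with two ledges, z up. 80 to 170 g. Take it from above across its 60 mm width by the upright band, whose middle is 13 mm above this point.
- tote_under (a point): Centre of the loose tote's underside, same axes. Turned the same way as the lower tote, it drops in and nests, underside 28 mm above that of the lower tote. Half a turn round (x axes opposite), its narrow body stands on the ledges, 2.5 mm play all round: stacked, underside 46 mm above that of the lower tote (6 mm below its rim).
- tote_end (a point): Middle of the loose tote's rim at its end with two ledges (60 mm along its x from the centre, 52 mm above its underside). Stacked, this end lies over the lower tote's end with one ledge.
- petri_dish: Closed glass dish, 60 mm across and 16 mm high, lying beside the stand on its +y side. To be left alone. Origin under its centre.
- forceps: Steel forceps, 125 mm long and 6 mm high, lying beside the stand on its -y side. To be left alone. Origin under the middle.

How it is judged:
On the way, in this order (a step that is already met when the one before it is completed fails the run):
1. the plate lies level, held by its catch, with the robot off it (value of joint plate between -0.03 and 0.03 rad and contact force between each of the arm, the fingers and plate below 0.3 N), for 0.3 s.
2. the loose tote is stacked, turned half a turn, on the ledges of the lower tote (value of joint plate between -0.03 and 0.03 rad and x of tote_centre in the frame of lower_tote between -0.005 and 0.005 m and y of tote_centre in the frame of lower_tote between -0.005 and 0.005 m and z of tote_centre in the frame of lower_tote between 0.068 and 0.077 m and angle between the z axis of tote_centre and the z axis of lower_tote, either way round below 0.06 rad and angle between the x axis of tote_centre and the x axis of lower_tote, either way round below 0.12 rad and x of tote_end in the frame of lower_tote below -0.05 m), for 0.2 s.
At the end, for the whole second after the job is handed in: The plate is latched within 0.03 rad of level; the loose tote, half a turn round from the lower one, stands on its ledges (46 mm above it, within 4 mm), centred within 5 mm, square within 0.12 rad, tipped by under 0.06 rad, at rest and released (all of step 2 and linear speed of tote below 0.02 m/s and contact force between the fingers and tote below 0.1 N); the robot touches nothing.
It fails at once if the petri dish is shifted by more than 20 mm (distance of petri_dish from where it was at the start of the episode above 0.02 m).
It fails at once if the forceps is shifted by more than 20 mm (distance of forceps from where it was at the start of the episode above 0.02 m).
It also fails if it takes over 51 s, if anything falls off the work surface, if the arm or the gripper's body presses on something with over 40 N, if the wrist force passes 120 N, or if a joint passes its speed limit or range.

## Robot

A 6-joint arm with a two-finger parallel gripper is mounted at the origin on the work surface. World frame = base frame: x ahead of the robot, y to its left, z up, the work surface at z = 0. Lengths are in m, angles in rad, forces in N, time in s.
With the tool pointing down it reaches from about 0.275 to 0.875 m from the base axis. Payload 12.5 kg.
Tool frame: the origin (TCP) lies midway between the tips of the shut fingers; the grasp point (between the pads) lies 19 mm behind it; z points along the fingers, y is the line along which they close (so a half turn about z gives the same grasp; the last joint's range is limited). The gripper opens to 85 mm and grips with 20 to 120 N. Pads are 22 mm wide; open, the fingers measure 114 mm over their backs; the gripper's body (76 mm by 85 mm) begins 54 mm behind the grasp point. The pads swing forward as they close: fully open they stand 13 mm farther back than shut.
Start: joints at [-1.201, 0.351, 1.652, -0, 1.139, -0.085], TCP at [0.242, -0.494, 0.231] pointing down, gripper open.
Joint ranges: [-2.75, 2.75], [-0.79, 2.1], [0.01, 2.65], [-1.57, 4.71], [0.07, 3.14], [-2.87, 2.87]. Speed limits (rad/s): [2.22, 2.22, 2.79, 3.14, 3.14, 3.14].

## Interface

Orientations are given as a unit quaternion [x, y, z, w].
In Python, from workcell import bot gives the robot as it stands. The module is installed in compiled form; this text tells all that it offers.
- The arm moves only by the tool apply_moves, never from a script. Its argument "plan" is a list of rows, each an object of numbers: "claw": the opening, from 0 (shut) to 1 (fully open); "tx", "ty", "tz": the shift along the world's x, y, z in cm; "twist": the turn about the world's z in rad. In form: [{"claw": .., "tx": .., "ty": .., "tz": .., "twist": ..}, ...]. A call has 1 to 5 rows; each row is the pose to reach, as a shift and turn from the pose commanded when the call began; what a row does not reach only later rows make up. A row lasts 1/12 s, in which the tool goes at most 41.7 mm and 7.16 degrees, less where a joint would pass 70% of its speed; a pose out of reach is approached as far as the arm can. A call with a gripper value outside its range is refused whole. The fingers move at their own pace and stop on an object; "newtons" is the grip in N (left out, the last holds). Time passes only in rows, so rows that repeat a pose let the fingers close. It gives the time, the measured TCP pose, the force, the opening and the grip force at its end, in the units of the state.
- bot.get_obs(): the state, without advancing time (a new reading comes with each control period).
- bot.capture(name): name is "scene" or "top" or "wrist"; returns the picture (384x512x3 uint8, blue, green, red); there is no depth.
- bot.camera_model(name): a dict with "fx", "fy", "cx", "cy" (pixels), "distortion" ([k1, k2, p1, p2, k3] as OpenCV has them; the pictures are not rectified), "origin" and "orientation" of the camera in the world; the wrist camera has in their place "T_tool_cam" (4x4, takes a point from camera to tool coordinates, whose origin is the TCP and whose axes are the flange's). Camera axes: x right, y up, looking along -z (the intrinsics and any distortion apply to the point x, -y, -z); pixel columns grow to the right and rows downward; lengths in m; the calibration is good to about 2 mm. A picture is of the moment at which its call begins: read the wrist's pose just before it. camera_model takes no time and is no camera call.
- bot.job_done(): hands the job in; it is judged then, once.
The state is a dict: "time_s": time; "qpos": joint angles; "qd": joint speeds; "joint_torque": joint torques, N m; "eef_pos": TCP position; "tool_rot": TCP orientation; "ft_force": force on the tool from outside, world axes, zero at the start; "ft_torque": the same for the moment, N m; "finger_gap": finger opening in m; "grasp_force": force on a finger pad.
Only numpy, scipy, OpenCV 4.12 (cv2) and the standard library are available. Lean on these libraries where they do the work, as an engineer would, in place of code of your own. Each camera call takes 0.05 s, during which the arm holds its last target. There are 200 camera calls.

## Working session

There is one attempt and no reset: what is moved stays moved. The work goes in short steps, Python scripts to look and compute and a tool call to move; the robot and the scene stay as the last step left them, time stands still between calls to the robot, and variables do not carry over. Pictures are saved under pics/ and viewed, at most 10 in all, crops included, and the job is handed in when it is done.

Besides the shell and the picture viewer there is one more tool, called after "Call:" as a command line: name --argument value ..., lists and objects as JSON in quotes. apply_moves: Moves the arm, as the interface text tells. Its arguments: {"type":"object","properties":{"plan":{"type":"array","items":{"type":"object","properties":{"claw":{"type":"number"},"tx":{"type":"number"},"ty":{"type":"number"},"tz":{"type":"number"},"twist":{"type":"number"}}}},"newtons":{"type":"number"}},"required":["plan"]}

```bash
mkdir -p pics
python3 - <<'E'
from workcell import bot
import cv2, numpy as np
for n in ("scene","top"):
    im=bot.capture(n); cv2.imwrite(f"pics/{n}0.png",im)
    m=bot.camera_model(n); print(n,{k:np.round(v,4).tolist() for k,v in m.items()})
m=bot.camera_model("wrist");print({k:np.round(v,4).tolist() for k,v in m.items()})
o=bot.get_obs();print({k:np.round(v,4).tolist() for k,v in o.items()})
E
```

```text
scene {'fx': 357.5051, 'fy': 357.5051, 'cx': 256.387, 'cy': 187.9032, 'distortion': [-0.0752, 0.0, 0.0, 0.0, 0.0], 'origin': [1.0729, -0.1509, 0.5775], 'orientation': [0.3232, 0.2627, 0.5573, 0.7183]}
top {'fx': 414.0951, 'fy': 414.0951, 'cx': 260.0609, 'cy': 195.7481, 'distortion': [-0.0158, 0.0, 0.0, 0.0, 0.0], 'origin': [0.3291, -0.0052, 1.2179], 'orientation': [0.0587, -0.0591, -0.6949, 0.7143]}
{'fx': 313.073, 'fy': 313.073, 'cx': 253.5581, 'cy': 192.3949, 'distortion': [-0.0714, 0.0, 0.0, 0.0, 0.0], 'T_tool_cam': [[-0.0001, 0.9477, 0.319, 0.0813], [1.0, 0.0001, 0.0, -0.0009], [-0.0, 0.319, -0.9477, -0.1421], [0.0, 0.0, 0.0, 1.0]]}
{'time_s': 0.1, 'qpos': [-1.2006, 0.3512, 1.6524, 0.0, 1.1391, -0.0846], 'qd': [0.0007, -0.0025, -0.0025, 0.0001, 0.0003, 0.0004], 'joint_torque': [0.0006, -50.6828, -29.1874, -0.0001, 0.0026, 0.0001], 'eef_pos': [0.2415, -0.4938, 0.2308], 'tool_rot': [0.9743, 0.2254, -0.0001, -0.0005], 'ft_force': [0.0878, -0.638, -0.5522], 'ft_torque': [-0.034, -0.0103, -0.0245], 'grasp_force': 0.0, 'finger_gap': 0.086}
```

View pics/top0.png

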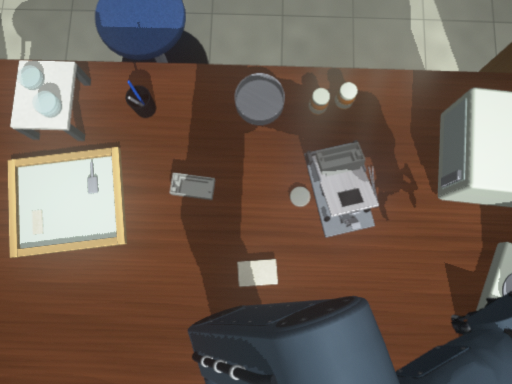

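View pics/scene0.png

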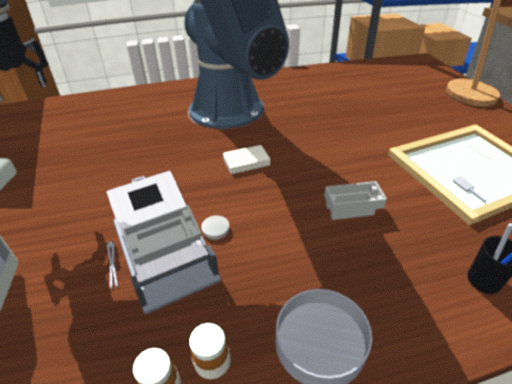

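The top view shows the stand centred near px (345,190), with its pad at (351,197). The dish is at (300,197), the forceps at about (371,175), and the loose tote at (192,186). The scene view shows the same layout from behind the hinge, with the loose tote at (355,200).

```bash
cat > h.py <<'E'
import cv2, numpy as np
from scipy.spatial.transform import Rotation as R
from workcell import bot
def cam(n, obs=None):
    m=bot.camera_model(n)
    K=np.array([[m['fx'],0,m['cx']],[0,m['fy'],m['cy']],[0,0,1.]]); d=np.array(m['distortion'],float)
    if n=="wrist":
        o=obs or bot.get_obs(); T=np.eye(4);T[:3,:3]=R.from_quat(o['tool_rot']).as_matrix();T[:3,3]=o['eef_pos']
        T=T@np.array(m['T_tool_cam'])
    else:
        T=np.eye(4);T[:3,:3]=R.from_quat(m['orientation']).as_matrix();T[:3,3]=m['origin']
    return K,d,T
def plane(c,uv,z):
    K,d,T=c; p=cv2.undistortPoints(np.array(uv,float).reshape(-1,1,2),K,d)[:,0]
    r=np.c_[p[:,0],-p[:,1],-np.ones(len(p))]@T[:3,:3].T
    return T[:3,3]+r*((z-T[2,3])/r[:,2])[:,None]
def proj(c,X):
    K,d,T=c; q=(np.atleast_2d(X)-T[:3,3])@T[:3,:3]*[1,-1,-1]
    return cv2.projectPoints(q,np.zeros(3),np.zeros(3),K,d)[0][:,0]
E
python3 - <<'E'
from h import *
t=cv2.imread('pics/top0.png'); s=cv2.imread('pics/scene0.png')
z=lambda im,x,y,w,h,W,H:cv2.resize(im[y:y+h,x:x+w],(W,H),interpolation=cv2.INTER_CUBIC)
a=z(t,160,165,66,44,396,264); b=z(t,290,135,100,108,400,432)
c=z(s,315,170,80,60,400,300)
o=np.zeros((600,800,3),np.uint8); o[:264,:396]=a; o[:432,400:]=b; o[270:570,:400]=c
cv2.imwrite('pics/crops.png',o)
C=cam('top'); S=cam('scene')
print(plane(C,[(192,186)],.052),plane(S,[(355,193)],.052))
print(plane(C,[(374,223),(330,236),(308,151),(358,144),(300,197),(371,175),(344,190)],.0))
E
```

```text
[[0.54829365 0.19251309 0.052     ]] [[0.55278696 0.19355905 0.052     ]]
[[ 0.46184883 -0.34207328  0.        ]
 [ 0.41999141 -0.2118315   0.        ]
 [ 0.67609153 -0.1450965   0.        ]
 [ 0.70256382 -0.29763264  0.        ]
 [ 0.53367087 -0.12234767  0.        ]
 [ 0.60682403 -0.33567454  0.        ]
 [ 0.55856832 -0.2538572   0.        ]]
```

View pics/crops.png

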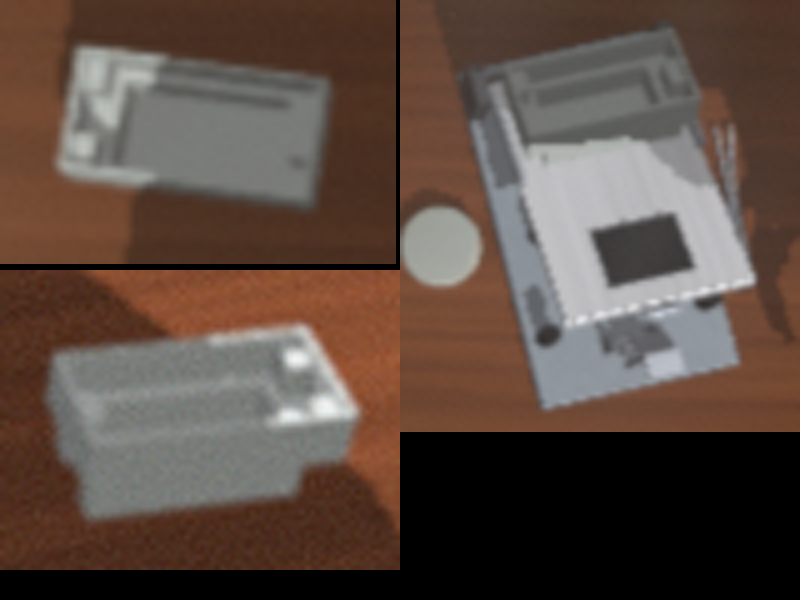

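The loose tote's two-ledge end is its +y (left) end, with rim corners in the top view near px (172.7,172.7), (215,178), (212.5,199.7) and (170,193.7). The pad centre is near (350.5,197.5). The lower tote's two-ledge end also points to +y, so the loose tote needs about half a turn.

Run:
```python
from h import *
C=cam('top'); S=cam('scene')
t=cv2.imread('pics/top0.png'); s=cv2.imread('pics/scene0.png')
q=np.array([(76,46),(330,78),(315,208),(60,172)])/6+[160,165]-.5+.5/6
P=plane(C,q,.052); print(P.round(3),P.mean(0).round(4),np.linalg.norm(np.diff(P,axis=0),axis=1))
a=(P[0]+P[3]-P[1]-P[2])[:2]; print('tote x ang',np.degrees(np.arctan2(a[1],a[0])))
def dark(im,x,y,w,h,th):
    g=im[y:y+h,x:x+w].max(2); m=(g<th).astype(np.uint8)
    n,l,st,ce=cv2.connectedComponentsWithStats(m); i=max(range(1,n),key=lambda k:st[k,4])
    r=cv2.minAreaRect(np.argwhere(l==i)[:,::-1].astype(np.float32)); return ce[i]+[x,y],st[i,4],r
pt=dark(t,332,185,40,30,80); ps=dark(s,122,178,50,35,80); print(pt,ps)
print('pad top',plane(C,[pt[0]],.1156),'scene',plane(S,[ps[0]],.1156))
# stand heading from left base edge and front edge, slab z unknown ~.02
b=np.array([(545,408),(737,362)])/4+[190,135]-.4
Q=plane(C,b,.015); e=Q[0]-Q[1]; print(Q.round(3),np.linalg.norm(e),'stand y ang',np.degrees(np.arctan2(e[1],e[0])))
```

```text
[[0.587 0.252 0.052]
 [0.575 0.129 0.052]
 [0.511 0.133 0.052]
 [0.525 0.255 0.052]] [0.5497 0.1923 0.052 ] [0.12336298 0.06338535 0.12306648]
tote x ang 83.87662931963868
(array([350.06015038, 197.11278195]), np.int32(266), ((18.182350158691406, 12.070587158203125), (13.015828132629395, 21.367652893066406), 77.47119140625)) (array([144.88142292, 196.46837945]), np.int32(506), ((23.000001907348633, 18.5), (17.39252471923828, 29.4091796875), 71.56504821777344))
pad top [[ 0.51770454 -0.24652601  0.1156    ]] scene [[ 0.51935764 -0.24627745  0.1156    ]]
[[ 0.417 -0.197  0.015]
 [ 0.454 -0.337  0.015]] 0.14500311928914428 stand y ang 104.88278981583855
```

Call:
apply_moves --plan '[{"claw": 0,"tx": 2.9,"ty": 2.6,"tz": 0,"twist": 0.12},{"claw": 0,"tx": 5.8,"ty": 5.2,"tz": 0,"twist": 0.24},{"claw": 0,"tx": 8.7,"ty": 7.8,"tz": 0,"twist": 0.36},{"claw": 0,"tx": 11.6,"ty": 10.4,"tz": 0,"twist": 0.48},{"claw": 0,"tx": 14.5,"ty": 13,"tz": 0,"twist": 0.6}]' --newtons 40

```text
time_s: 0.52
eef_pos: [0.3876, -0.3625, 0.2311]
tool_rot: [0.863, 0.506, -0.0, -0.0]
ft_force: [0.8, -0.2, 0.8]
finger_gap: 0.0259
grasp_force: 0.0
```

Call:
apply_moves --plan '[{"claw": 0,"tx": 2.9,"ty": 2.6,"tz": 0,"twist": 0.12},{"claw": 0,"tx": 5.8,"ty": 5.2,"tz": 0,"twist": 0.24},{"claw": 0,"tx": 8.7,"ty": 7.8,"tz": 0,"twist": 0.36},{"claw": 0,"tx": 11.6,"ty": 10.4,"tz": 0,"twist": 0.41},{"claw": 0,"tx": 13.2,"ty": 11.74,"tz": 0,"twist": 0.41}]'

```text
time_s: 0.93
eef_pos: [0.5208, -0.2437, 0.231]
tool_rot: [0.742, 0.671, 0.0, -0.0]
ft_force: [0.0, -0.9, -0.3]
finger_gap: 0.0002
grasp_force: 0.0
```

Call:
apply_moves --plan '[{"claw": 0,"tx": -0.2,"ty": -0.2,"tz": -4},{"claw": 0,"tx": -0.2,"ty": -0.2,"tz": -8},{"claw": 0,"tx": -0.2,"ty": -0.2,"tz": -10.5},{"claw": 0,"tx": -0.2,"ty": -0.2,"tz": -11.2},{"claw": 0,"tx": -0.2,"ty": -0.2,"tz": -11.6}]'

```text
$.plan[0]: bad value
```

Run:
```python
from h import *
o=bot.get_obs();print(o['eef_pos'],o['ft_force']); c=cam('wrist',o)
im=bot.capture('wrist');cv2.imwrite('pics/w1.png',im);print(proj(c,[[*o['eef_pos'][:2],.1156]]))
```

```text
[ 0.52075055 -0.2437272   0.23100015] [ 0.02843813 -0.90652599 -0.27520284]
[[254.91939064 187.88369432]]
```

View pics/w1.png

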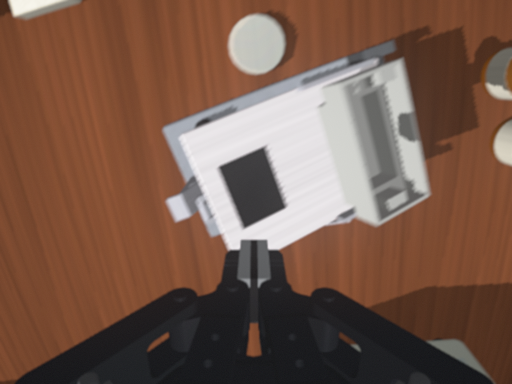

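The wrist view shows the pad centre at px (253,188), and the point under the TCP projects to (255,188), so the aim is right. The catch is clear at (185,205). The move was refused only because the rows left out twist.

Call:
apply_moves --plan '[{"claw": 0,"tx": -0.2,"ty": -0.2,"tz": -4,"twist": 0},{"claw": 0,"tx": -0.2,"ty": -0.2,"tz": -8,"twist": 0},{"claw": 0,"tx": -0.2,"ty": -0.2,"tz": -10.5,"twist": 0},{"claw": 0,"tx": -0.2,"ty": -0.2,"tz": -11.2,"twist": 0},{"claw": 0,"tx": -0.2,"ty": -0.2,"tz": -11.6,"twist": 0}]'

```text
time_s: 1.4
eef_pos: [0.5161, -0.2484, 0.1144]
tool_rot: [0.744, 0.669, -0.0, -0.001]
ft_force: [-0.3, 1.0, 4.2]
finger_gap: 0.0
grasp_force: 1.6
```

Call:
apply_moves --plan '[{"claw": 0,"tx": -0.2,"ty": 0,"tz": -0.6,"twist": 0},{"claw": 0,"tx": -0.4,"ty": -0.1,"tz": -1.4,"twist": 0},{"claw": 0,"tx": -0.6,"ty": -0.1,"tz": -2.2,"twist": 0},{"claw": 0,"tx": -0.8,"ty": -0.2,"tz": -3,"twist": 0},{"claw": 0,"tx": -0.9,"ty": -0.2,"tz": -3.6,"twist": 0}]'

```text
time_s: 1.82
eef_pos: [0.5086, -0.2514, 0.0806]
tool_rot: [0.744, 0.669, 0.001, 0.002]
ft_force: [0.7, 0.5, 6.6]
finger_gap: -0.0
grasp_force: 3.2
```

Call:
apply_moves --plan '[{"claw": 0,"tx": 0,"ty": 0,"tz": -0.8,"twist": 0},{"claw": 0,"tx": -0.1,"ty": 0,"tz": -1.4,"twist": 0},{"claw": 0,"tx": -0.1,"ty": 0,"tz": -1.9,"twist": 0},{"claw": 0,"tx": -0.1,"ty": 0,"tz": -2.3,"twist": 0},{"claw": 0,"tx": -0.1,"ty": 0,"tz": -2.4,"twist": 0}]'

```text
time_s: 2.23
eef_pos: [0.5073, -0.2518, 0.0566]
tool_rot: [0.744, 0.669, 0.0, 0.002]
ft_force: [-3.2, -1.1, 9.1]
finger_gap: -0.0003
grasp_force: 4.5
```

Call:
apply_moves --plan '[{"claw": 0,"tx": 0,"ty": 0,"tz": -0.1,"twist": 0},{"claw": 0,"tx": 0,"ty": 0,"tz": -0.2,"twist": 0},{"claw": 0,"tx": 0,"ty": 0,"tz": -0.2,"twist": 0},{"claw": 0,"tx": 0,"ty": 0,"tz": -0.2,"twist": 0}]'

```text
time_s: 2.57
eef_pos: [0.5073, -0.2518, 0.0551]
tool_rot: [0.744, 0.669, 0.0, 0.002]
ft_force: [-3.4, -1.2, 9.2]
finger_gap: -0.0003
grasp_force: 4.6
```

Call:
apply_moves --plan '[{"claw": 0,"tx": 0,"ty": 0,"tz": 0.5,"twist": 0},{"claw": 0,"tx": 0,"ty": 0,"tz": 1,"twist": 0},{"claw": 0,"tx": 0,"ty": 0,"tz": 2,"twist": 0},{"claw": 0,"tx": 0,"ty": 0,"tz": 3,"twist": 0}]'

```text
time_s: 2.9
eef_pos: [0.5067, -0.2507, 0.0844]
tool_rot: [0.744, 0.669, 0.0, 0.0]
ft_force: [0.5, -0.7, -0.2]
finger_gap: 0.0001
grasp_force: 0.0
```

Call:
apply_moves --plan '[{"claw": 0,"tx": 0,"ty": 0,"tz": 4,"twist": 0},{"claw": 0.5,"tx": 0,"ty": 0,"tz": 8,"twist": 0},{"claw": 1,"tx": 0,"ty": 0,"tz": 12,"twist": 0},{"claw": 1,"tx": 0,"ty": 0,"tz": 15,"twist": 0},{"claw": 1,"tx": 0,"ty": 0,"tz": 15,"twist": 0}]'

```text
time_s: 3.32
eef_pos: [0.5087, -0.2519, 0.2409]
tool_rot: [0.744, 0.669, 0.002, 0.005]
ft_force: [1.0, 0.6, 0.5]
finger_gap: 0.0481
grasp_force: 0.0
```

Run:
```python
from h import *
o=bot.get_obs();print(o['time_s'],o['eef_pos'],o['tool_rot'],o['qpos'])
im=bot.capture('wrist');cv2.imwrite('pics/w2.png',im);np.save('w2.npy',np.r_[o['eef_pos'],o['tool_rot']])
```

```text
3.3167 [ 0.50874312 -0.25186938  0.2408881 ] [0.74352488 0.66868549 0.00161538 0.00527884] [-5.41711488e-01  3.67905699e-01  1.60197364e+00  3.98428462e-06
  1.16067232e+00 -4.35823094e-01]
```

View pics/w2.png

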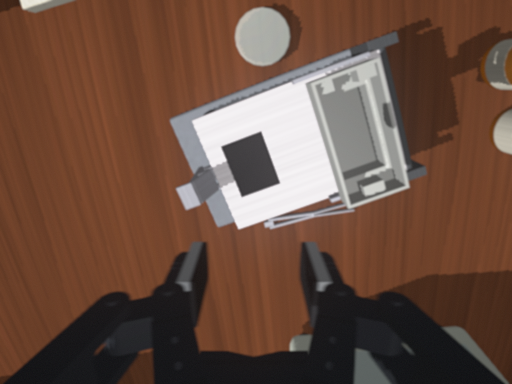

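The plate lies level under its catch. The lower tote's rim corners are near px (308,84), (380,52), (410,185) and (347,207). Two ledges are at the dish end, and the single ledge is at (373,185). Dish and forceps are untouched. Next I'll look from straight above each tote.

Call:
apply_moves --plan '[{"claw": 1,"tx": 3.5,"ty": 1,"tz": 0,"twist": 0},{"claw": 1,"tx": 7,"ty": 2,"tz": 0,"twist": 0},{"claw": 1,"tx": 10,"ty": 3,"tz": 0,"twist": 0},{"claw": 1,"tx": 10,"ty": 3,"tz": 0,"twist": 0},{"claw": 1,"tx": 10,"ty": 3,"tz": 0,"twist": 0}]'

```text
time_s: 3.78
eef_pos: [0.6069, -0.2198, 0.2318]
tool_rot: [0.743, 0.669, -0.0, -0.001]
ft_force: [-0.5, 0.3, -0.1]
finger_gap: 0.0854
grasp_force: 0.0
```

```bash
cat > shot.py <<'E'
import sys
from h import *
o=bot.get_obs();im=bot.capture('wrist');n=sys.argv[1]
cv2.imwrite(f'pics/{n}.png',im);np.save(n+'.npy',np.r_[o['eef_pos'],o['tool_rot']]);print(o['time_s'],o['eef_pos'],o['qpos'].__getitem__(5))
E
python3 shot.py low
```

```text
3.7833 [ 0.60685533 -0.21976576  0.23178543] -0.31514358679142646
```

Call:
apply_moves --plan '[{"claw": 1,"tx": -0.5,"ty": 4,"tz": 0,"twist": 0},{"claw": 1,"tx": -1,"ty": 8,"tz": 0,"twist": 0},{"claw": 1,"tx": -1.5,"ty": 12,"tz": 0,"twist": 0},{"claw": 1,"tx": -2,"ty": 16,"tz": 0,"twist": 0},{"claw": 1,"tx": -2.5,"ty": 20,"tz": 0,"twist": 0}]'

```text
time_s: 4.25
eef_pos: [0.58, -0.0198, 0.2333]
tool_rot: [0.744, 0.668, -0.0, -0.0]
ft_force: [0.8, -0.3, -0.0]
finger_gap: 0.0854
grasp_force: 0.0
```

Call:
apply_moves --plan '[{"claw": 1,"tx": -0.5,"ty": 4,"tz": 0,"twist": 0},{"claw": 1,"tx": -1,"ty": 8,"tz": 0,"twist": 0},{"claw": 1,"tx": -1.5,"ty": 12,"tz": 0,"twist": 0},{"claw": 1,"tx": -2,"ty": 16,"tz": 0,"twist": 0},{"claw": 1,"tx": -2.5,"ty": 19,"tz": 0,"twist": 0}]'

```text
time_s: 4.67
eef_pos: [0.5551, 0.171, 0.2333]
tool_rot: [0.744, 0.669, -0.0, -0.0]
ft_force: [0.5, -0.2, 0.7]
finger_gap: 0.0855
grasp_force: 0.0
```

Call:
apply_moves --plan '[{"claw": 1,"tx": -0.8,"ty": 2.4,"tz": 0,"twist": 0},{"claw": 1,"tx": -0.8,"ty": 2.4,"tz": 0,"twist": 0},{"claw": 1,"tx": -0.8,"ty": 2.4,"tz": 0,"twist": 0}]'

```text
time_s: 4.92
eef_pos: [0.5477, 0.1932, 0.2332]
tool_rot: [0.743, 0.669, -0.0, -0.0]
ft_force: [0.4, -1.0, 0.2]
finger_gap: 0.0852
grasp_force: 0.0
```

```bash
python3 shot.py tot
python3 - <<'E'
from h import *
a=cv2.imread('pics/low.png');b=cv2.imread('pics/tot.png')
o=np.zeros((600,800,3),np.uint8)
f=lambda im:cv2.resize(im[60:310,150:350],(400,500))
o[:500,:400]=f(a);o[:500,400:]=f(b)
cv2.imwrite('pics/both.png',o)
E
```

```text
4.9167 [0.54773134 0.19323076 0.23320719] 0.36395441481488355
```

View pics/both.png

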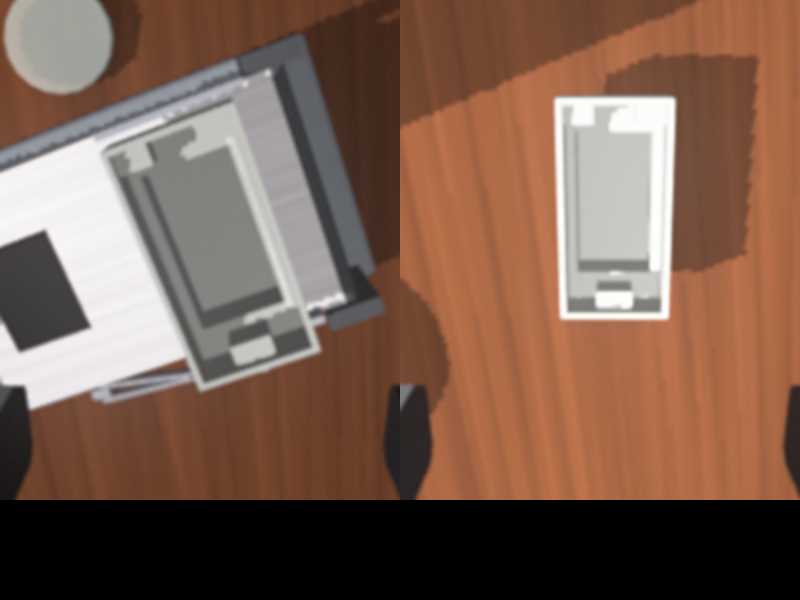

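Left, the lower tote's rim corners are at crop px (102,150), (237,97), (321,350) and (201,390), with two ledges at the upper (+y) end and one at the lower. Right, the loose tote's are at (155,97), (276,97), (268,319) and (161,319), also with its two-ledge end up, so it needs half a turn.

```bash
cat > meas.py <<'E'
from h import *
def rect(n,crop,z):
    v=np.load(n+'.npy');c=cam('wrist',dict(eef_pos=v[:3],tool_rot=v[3:]))
    P=plane(c,np.array(crop)/2+[149.75,59.75],z); a=(P[0]+P[1]-P[2]-P[3])[:2]
    print(n,P.mean(0).round(4),np.linalg.norm(P-np.roll(P,1,0),axis=1).round(4),'x ang',np.degrees(np.arctan2(a[1],a[0])).round(2)); return P
if __name__=="__main__":
    rect('low',[(102,150),(237,97),(321,350),(201,390)],.112)
    rect('tot',[(155,97),(276,97),(268,319),(161,319)],.052)
    t=np.load('tot.npy');print(t, 'psi',2*np.degrees(np.arctan2(t[4],t[3])))
    # white blob bounds refinement for loose tote
    im=cv2.imread('pics/tot.png')[60:310,150:350]; hsv=cv2.cvtColor(im,cv2.COLOR_BGR2HSV)
    m=((hsv[...,1]<40)&(hsv[...,2]>120)).astype(np.uint8); cs=cv2.findContours(m,0,1)[0]
    k=max(cs,key=cv2.contourArea); q=cv2.approxPolyDP(cv2.convexHull(k),4,True)[:,0]; print((q*2).tolist())
    im=cv2.imread('pics/low.png')[60:310,150:350]; print()
E
python3 meas.py
```

```text
low [ 0.6097 -0.2209  0.112 ] [0.1203 0.06   0.1206 0.0595] x ang 103.81
tot [0.5506 0.1952 0.052 ] [0.121  0.0608 0.121  0.0601] x ang 83.95
[ 5.47731338e-01  1.93230758e-01  2.33207186e-01  7.43146397e-01
  6.69128787e-01 -3.14010137e-04 -1.91170514e-05] psi 83.99972461931628
[[272, 96], [266, 316], [160, 316], [156, 98]]
```

Call:
apply_moves --plan '[{"claw": 1,"tx": 0.3,"ty": 0.2,"tz": -4,"twist": 0},{"claw": 1,"tx": 0.3,"ty": 0.2,"tz": -8,"twist": 0},{"claw": 1,"tx": 0.3,"ty": 0.2,"tz": -12,"twist": 0},{"claw": 1,"tx": 0.3,"ty": 0.2,"tz": -16,"twist": 0},{"claw": 1,"tx": 0.3,"ty": 0.2,"tz": -18,"twist": 0}]'

```text
time_s: 5.38
eef_pos: [0.5497, 0.1928, 0.049]
tool_rot: [0.744, 0.668, -0.002, -0.001]
ft_force: [-0.2, -0.6, -0.5]
finger_gap: 0.0854
grasp_force: 0.0
```

Call:
apply_moves --plan '[{"claw": 1,"tx": 0,"ty": 0,"tz": -2,"twist": 0},{"claw": 1,"tx": 0,"ty": 0,"tz": -3,"twist": 0},{"claw": 1,"tx": 0,"ty": 0,"tz": -3.7,"twist": 0},{"claw": 1,"tx": 0,"ty": 0,"tz": -3.7,"twist": 0}]'

```text
time_s: 5.72
eef_pos: [0.5515, 0.1943, 0.0156]
tool_rot: [0.744, 0.668, -0.001, -0.0]
ft_force: [0.6, 0.4, -0.2]
finger_gap: 0.0854
grasp_force: 0.0
```

Call:
apply_moves --plan '[{"claw": 0.5,"tx": 0,"ty": 0,"tz": 0,"twist": 0},{"claw": 0.3,"tx": 0,"ty": 0,"tz": 0,"twist": 0},{"claw": 0.3,"tx": 0,"ty": 0,"tz": 0,"twist": 0},{"claw": 0.3,"tx": 0,"ty": 0,"tz": 0,"twist": 0},{"claw": 0.3,"tx": 0,"ty": 0,"tz": 0,"twist": 0}]' --newtons 40

```text
time_s: 6.13
eef_pos: [0.5524, 0.1955, 0.0177]
tool_rot: [0.744, 0.669, 0.001, 0.001]
ft_force: [-1.6, -1.4, 6.6]
finger_gap: 0.0594
grasp_force: 43.9
```

Call:
apply_moves --plan '[{"claw": 0.3,"tx": 0,"ty": 0,"tz": 2,"twist": 0},{"claw": 0.3,"tx": 0,"ty": 0,"tz": 6,"twist": 0},{"claw": 0.3,"tx": 0,"ty": 0,"tz": 10,"twist": -0.12},{"claw": 0.3,"tx": 0,"ty": 0,"tz": 14,"twist": -0.24},{"claw": 0.3,"tx": 0,"ty": 0,"tz": 18,"twist": -0.36}]'

```text
time_s: 6.55
eef_pos: [0.5512, 0.1953, 0.1989]
tool_rot: [0.853, 0.522, 0.0, 0.0]
ft_force: [1.2, 0.5, -0.2]
finger_gap: 0.0592
grasp_force: 43.6
```

Call:
apply_moves --plan '[{"claw": 0.3,"tx": 0.3,"ty": -2,"tz": 0,"twist": -0.12},{"claw": 0.3,"tx": 0.6,"ty": -4,"tz": 0,"twist": -0.24},{"claw": 0.3,"tx": 0.9,"ty": -6,"tz": 0,"twist": -0.36},{"claw": 0.3,"tx": 1.2,"ty": -8,"tz": 0,"twist": -0.48},{"claw": 0.3,"tx": 1.5,"ty": -10,"tz": 0,"twist": -0.6}]'

```text
time_s: 6.97
eef_pos: [0.5666, 0.0945, 0.197]
tool_rot: [0.969, 0.247, 0.0, 0.0]
ft_force: [0.6, 0.5, -1.0]
finger_gap: 0.0595
grasp_force: 43.7
```

Call:
apply_moves --plan '[{"claw": 0.3,"tx": 0.3,"ty": -2,"tz": 0,"twist": -0.12},{"claw": 0.3,"tx": 0.6,"ty": -4,"tz": 0,"twist": -0.24},{"claw": 0.3,"tx": 0.9,"ty": -6,"tz": 0,"twist": -0.36},{"claw": 0.3,"tx": 1.2,"ty": -8,"tz": 0,"twist": -0.48},{"claw": 0.3,"tx": 1.5,"ty": -10,"tz": 0,"twist": -0.6}]'

```text
time_s: 7.38
eef_pos: [0.5816, -0.0056, 0.1969]
tool_rot: [0.999, -0.05, 0.0, 0.0]
ft_force: [-0.4, 1.2, -0.2]
finger_gap: 0.0596
grasp_force: 43.7
```

Call:
apply_moves --plan '[{"claw": 0.3,"tx": 0.3,"ty": -2,"tz": 0,"twist": -0.12},{"claw": 0.3,"tx": 0.6,"ty": -4,"tz": 0,"twist": -0.24},{"claw": 0.3,"tx": 0.9,"ty": -6,"tz": 0,"twist": -0.36},{"claw": 0.3,"tx": 1.2,"ty": -8,"tz": 0,"twist": -0.48},{"claw": 0.3,"tx": 1.5,"ty": -10,"tz": 0,"twist": -0.6}]'

```text
time_s: 7.8
eef_pos: [0.5966, -0.1056, 0.1969]
tool_rot: [0.939, -0.343, 0.0, -0.0]
ft_force: [0.2, -0.7, -1.0]
finger_gap: 0.0595
grasp_force: 43.7
```

Call:
apply_moves --plan '[{"claw": 0.3,"tx": 0.3,"ty": -2,"tz": 0,"twist": -0.12},{"claw": 0.3,"tx": 0.6,"ty": -4,"tz": 0,"twist": -0.24},{"claw": 0.3,"tx": 0.9,"ty": -6,"tz": 0,"twist": -0.36},{"claw": 0.3,"tx": 1.2,"ty": -8,"tz": 0,"twist": -0.48},{"claw": 0.3,"tx": 1.2,"ty": -10,"tz": 0,"twist": -0.6}]'

```text
time_s: 8.22
eef_pos: [0.6089, -0.2056, 0.1968]
tool_rot: [0.796, -0.606, 0.0, -0.0]
ft_force: [0.3, 1.4, -0.4]
finger_gap: 0.0597
grasp_force: 43.7
```

Call:
apply_moves --plan '[{"claw": 0.3,"tx": 0.1,"ty": -1.5,"tz": 0,"twist": -0.028},{"claw": 0.3,"tx": 0.1,"ty": -1.5,"tz": -3,"twist": -0.028},{"claw": 0.3,"tx": 0.1,"ty": -1.5,"tz": -4.7,"twist": -0.028},{"claw": 0.3,"tx": 0.1,"ty": -1.5,"tz": -4.7,"twist": -0.028},{"claw": 0.3,"tx": 0.1,"ty": -1.5,"tz": -4.7,"twist": -0.028}]'

```text
time_s: 8.63
eef_pos: [0.6094, -0.2195, 0.1493]
tool_rot: [0.79, -0.614, -0.001, 0.0]
ft_force: [0.4, -0.3, -0.2]
finger_gap: 0.0598
grasp_force: 43.7
```

```bash
python3 shot.py hov
python3 - <<'E'
from h import *
s=bot.capture('scene');t=bot.capture('top');w=cv2.imread('pics/hov.png')
cv2.imwrite('pics/s_h.png',s);cv2.imwrite('pics/t_h.png',t)
o=np.zeros((600,800,3),np.uint8)
o[:440,:400]=cv2.resize(s[180:312,100:220],(400,440)); o[:300,400:]=cv2.resize(w,(400,300)); o[300:,400:]=cv2.resize(t[140:230,300:420],(400,300))
cv2.imwrite('pics/hov3.png',o)
E
```

```text
8.6333 [ 0.60941296 -0.21946946  0.1492561 ] 2.474485241618458
```

View pics/hov3.png

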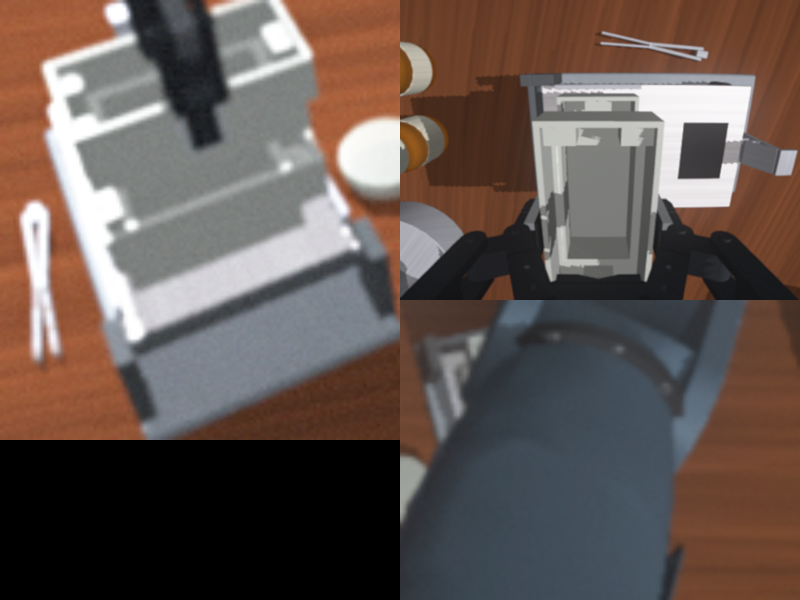

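The wrist view shows the held tote's two-ledge end pointing to the forceps side, as intended, with the lower tote's far end visible just behind it. In the scene view the tote hovers squarely over the lower one. I'll zoom in to check the alignment.

Run:
```python
from h import *
w=cv2.imread('pics/hov.png'); cv2.imwrite('pics/hovz.png',cv2.resize(w[110:190,160:320],(800,400),interpolation=cv2.INTER_CUBIC))
```

```text
(no output)
```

View pics/hovz.png

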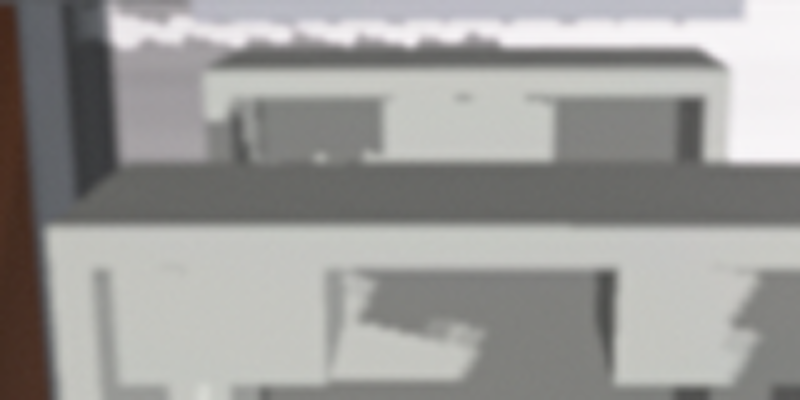

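The lower rim's far edge runs from (205,70) to (727,70) in the crop. The held tote's rim edge starts at (45,225), and its right end lies outside the crop. I'll compute both.

Run:
```python
from h import *
v=np.load('hov.npy');c=cam('wrist',dict(eef_pos=v[:3],tool_rot=v[3:]))
w=cv2.imread('pics/hov.png').astype(int)
g=w[157:161,320:350].mean(0); print(g.mean(1).round(0).tolist())
L=plane(c,np.array([(205,70),(727,70)])/5+[159.6,109.6],.112)
psi=np.radians(-76.19); X=np.array([np.cos(psi),np.sin(psi)]); Y=np.array([-X[1],X[0]])
f=lambda P:[( (p[:2]-v[:2])@X*1000, (p[:2]-v[:2])@Y*1000) for p in P]
print('lower end',np.round(f(L),1), 'centre from end',(L.mean(0)[:2]-60e-3*X).round(4))
zr=v[2]-.0177+.052
for r in (336,336.5,337):
    H=plane(c,np.array([(45/5+159.6,225/5+109.6),(r,225/5+109.6)]),zr);print('held',r,np.round(f(H),1),np.linalg.norm(H[0]-H[1]))
print('psi',2*np.degrees(np.arctan2(v[4],v[3])),v[:3])
```

```text
[199.0, 199.0, 199.0, 199.0, 199.0, 200.0, 199.0, 200.0, 200.0, 200.0, 200.0, 200.0, 201.0, 201.0, 200.0, 200.0, 199.0, 206.0, 223.0, 236.0, 240.0, 241.0, 241.0, 241.0, 241.0, 241.0, 241.0, 241.0, 241.0, 241.0]
lower end [[ 61.7  29.5]
 [ 62.2 -29.5]] centre from end [ 0.6099 -0.2213]
held 336 [[ 58.7  29.5]
 [ 59.2 -29.2]] 0.058751692579423094
held 336.5 [[ 58.7  29.5]
 [ 59.2 -29.4]] 0.05892905200895842
held 337 [[ 58.7  29.5]
 [ 59.2 -29.6]] 0.059106444653906395
psi -75.70301138102245 [ 0.60941296 -0.21946946  0.1492561 ]
```

```bash
python3 -c "
from h import *
o=bot.get_obs();v=o['tool_rot'];print(o['eef_pos'],2*np.degrees(np.arctan2(v[1],v[0])))"
```

```text
[ 0.61039254 -0.21975379  0.15104156] -75.74672003172847
```

Call:
apply_moves --plan '[{"claw": 0.3,"tx": -0.05,"ty": -0.2,"tz": -0.8,"twist": -0.008},{"claw": 0.3,"tx": -0.05,"ty": -0.2,"tz": -1.6,"twist": -0.008},{"claw": 0.3,"tx": -0.05,"ty": -0.2,"tz": -1.8,"twist": -0.008},{"claw": 0.3,"tx": -0.05,"ty": -0.2,"tz": -1.8,"twist": -0.008}]'

```text
time_s: 9.12
eef_pos: [0.6086, -0.2215, 0.1302]
tool_rot: [0.787, -0.617, -0.001, 0.0]
ft_force: [0.2, -0.8, -0.3]
finger_gap: 0.0593
grasp_force: 43.7
```

Call:
apply_moves --plan '[{"claw": 0.3,"tx": 0,"ty": 0,"tz": -0.2,"twist": 0},{"claw": 0.3,"tx": 0,"ty": 0,"tz": -0.4,"twist": 0},{"claw": 0.3,"tx": 0,"ty": 0,"tz": -0.5,"twist": 0},{"claw": 0.3,"tx": 0,"ty": 0,"tz": -0.6,"twist": 0},{"claw": 0.3,"tx": 0,"ty": 0,"tz": -0.6,"twist": 0}]'

```text
time_s: 9.53
eef_pos: [0.6091, -0.2216, 0.1251]
tool_rot: [0.787, -0.618, -0.0, 0.0]
ft_force: [0.0, -0.3, -0.3]
finger_gap: 0.0595
grasp_force: 43.7
```

Call:
apply_moves --plan '[{"claw": 0.3,"tx": 0,"ty": 0,"tz": -0.1,"twist": 0},{"claw": 0.3,"tx": 0,"ty": 0,"tz": -0.2,"twist": 0},{"claw": 0.3,"tx": 0,"ty": 0,"tz": -0.2,"twist": 0}]'

```text
time_s: 9.78
eef_pos: [0.6093, -0.2217, 0.1239]
tool_rot: [0.787, -0.618, 0.0, -0.0]
ft_force: [-1.2, 0.6, 4.3]
finger_gap: 0.0592
grasp_force: 44.2
```

Call:
apply_moves --plan '[{"claw": 0.75,"tx": 0,"ty": 0,"tz": 0,"twist": 0},{"claw": 1,"tx": 0,"ty": 0,"tz": 0,"twist": 0},{"claw": 1,"tx": 0,"ty": 0,"tz": 0,"twist": 0},{"claw": 1,"tx": 0,"ty": 0,"tz": 0,"twist": 0},{"claw": 1,"tx": 0,"ty": 0,"tz": 0,"twist": 0}]'

```text
time_s: 10.2
eef_pos: [0.6091, -0.2216, 0.1232]
tool_rot: [0.787, -0.618, -0.0, -0.0]
ft_force: [0.4, -0.9, -0.5]
finger_gap: 0.0851
grasp_force: 0.0
```

Call:
apply_moves --plan '[{"claw": 1,"tx": 0,"ty": 0,"tz": 1,"twist": 0},{"claw": 1,"tx": 0,"ty": 0,"tz": 4,"twist": 0},{"claw": 1,"tx": 0,"ty": 0,"tz": 8,"twist": 0},{"claw": 1,"tx": 0,"ty": 0,"tz": 11,"twist": 0},{"claw": 1,"tx": 0,"ty": 0,"tz": 11,"twist": 0}]'

```text
time_s: 10.62
eef_pos: [0.6114, -0.2227, 0.2412]
tool_rot: [0.787, -0.617, 0.005, -0.001]
ft_force: [1.1, -0.4, 0.6]
finger_gap: 0.0855
grasp_force: 0.0
```

```bash
python3 shot.py fin
python3 - <<'E'
from h import *
s=bot.capture('scene');w=cv2.imread('pics/fin.png')
o=np.zeros((500,800,3),np.uint8)
o[:440,:400]=cv2.resize(s[180:312,100:220],(400,440)); o[:,400:]=cv2.resize(w[60:310,150:350],(400,500))
cv2.imwrite('pics/fin2.png',o)
E
```

```text
10.6167 [ 0.61141194 -0.22265428  0.24122843] 2.4811531146819434
```

View pics/fin2.png

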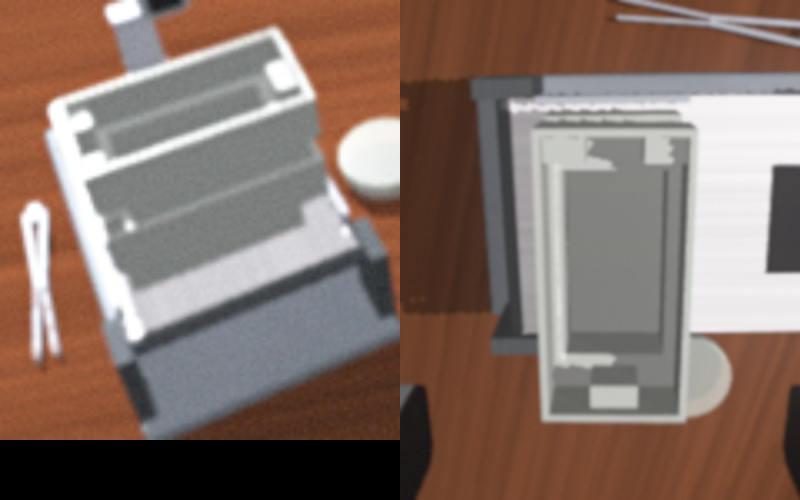

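The upper tote sits square on the lower one with its two-ledge end toward the forceps. Its rim corners are at crop px (133,127), (296,126), (288,422) and (141,422). Dish and forceps are in place. I'll check its centre and size at the stacked rim height before handing in.

Call:
apply_moves --plan '[{"claw": 1,"tx": 0,"ty": 0,"tz": 1,"twist": 0},{"claw": 1,"tx": 0,"ty": 0,"tz": 1,"twist": 0},{"claw": 1,"tx": 0,"ty": 0,"tz": 1,"twist": 0},{"claw": 1,"tx": 0,"ty": 0,"tz": 1,"twist": 0}]'

```text
time_s: 11.05
eef_pos: [0.6089, -0.2216, 0.2426]
tool_rot: [0.787, -0.618, -0.001, 0.0]
ft_force: [-0.0, -0.5, -1.1]
finger_gap: 0.0855
grasp_force: 0.0
```

Run:
```python
from meas import rect
for z in (.140,.158): rect('fin',[(133,127),(296,126),(288,422),(141,422)],z)
```

```text
fin [ 0.6065 -0.2147  0.14  ] [0.1301 0.0626 0.1302 0.066 ] x ang -76.07
fin [ 0.6081 -0.2211  0.158 ] [0.1205 0.0579 0.1206 0.0612] x ang -76.07
```

At z = 158 mm the rim measures 120.5 x 59.5 mm, centred within 2 mm and within 0.3° of square, so it is stacked and not nested. I'm handing in.

```bash
python3 -c "
from workcell import bot
print(bot.job_done())"
```

```text
the job is handed in; nothing more can be done
None
```

The plate is latched level and the loose tote is stacked half a turn round on the lower tote's ledges (last picture: about 2 mm off centre, 0.3° off square), with the dish and forceps left in place; the job is handed in, but no verdict came back.

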